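Hold a gift tin's seal under the sprung press

TASK

Stand the small round steel tin, seal side up, in the round recess of the lever press and let go of it. Then swing the press's wooden handle bar down until its arms lie level, so that the sprung pad bears on the tin's lid and is pushed about half way into its sleeve (6 mm of its 12 mm), and keep it there while the seal takes: the program finishes with the robot still holding the bar down, neither released nor pushed to the stop. Leave the jar, the mug and the square tin where they stand.

Things in the scene. Friction and masses are not known exactly. Their poses are not given: they have to be found in the camera images.
- tin: small round plain steel gift tin with a round paper seal on its lid: 60 mm across the lid (top 12 mm), 58 mm below it, 45 mm tall, 85 to 170 g; origin at the centre of its underside, z up. It stands upright on the counter, in one of four places shared with the jar, the mug and the square tin: two on the left of the press and two on the right, each pair 120 to 200 mm apart along world x
- press: bench lever press, fixed; aluminium base (x from -65 to +155 mm), 150 mm wide and 15 mm thick, with two grey hinge posts 90 mm tall at x = +120 mm, y = +-70 mm. Origin on the counter under the centre of its round recess; its x axis points from the recess to the hinge (away from the robot, give or take 0.4 rad), z up
- recess (a point): centre of the flat floor of the recess, 10 mm above the counter; the recess is 66 mm across and 5 mm deep with a small chamfer, so that the tin stands in it with 3 mm to spare all round
- hinge (a point): middle of the lever's hinge axis (which runs along the press's y), 84 mm above the counter and 120 mm behind the recess's centre along the press's x
- bar (a point): middle of the round wooden handle bar (16 mm thick, along the press's y, 108 mm clear between the lever's two flat arms), 200 mm from the hinge. Lever up: 284 mm above the counter, straight over the hinge. Arms level: at hinge height, 80 mm on the robot's side of the recess's centre. It can be pinched from above and turns in the fingers as it swings
- lever (a joint): lever angle, rad: 0 upright (its rest; a return spring takes it there when let go), growing as the bar swings towards the robot and down, 1.571 with the arms level, stop at 1.70. A cross rod 120 mm from the hinge carries the pad. Swinging takes 1 to 4 N at the bar, holding it level on the tin about 9 N
- pad (a joint): how far the rubber pad (40 mm disc on a 12 mm stem) is pushed into its sleeve, m: 0 fully out (rest), 0.012 fully in; 3 N to start and 1 N more per mm. On the seated tin it first touches at lever angle 1.52 and is 6 mm in with the arms level (1.571); 1 mm of pad is 0.0083 rad of lever or 1.7 mm of bar height
- box_tin: square steel tin, 65 x 65 mm and 75 mm tall, origin at the centre of its underside; bystander
- jar: amber glass jam jar with a brass cap, 62 mm across and 95 mm tall, origin at the centre of its underside; bystander
- mug: white mug, 76 mm across and 85 mm tall, handle on its +y side, origin at the centre of its underside; bystander
Not all that is in view belongs to the job. Leave any red or yellow look-alike of the tin alone.

How it is judged:
On the way:
1. the round tin stands in the recess, let go, with the lever still up (horizontal distance between tin and recess below 0.006 m and z of tin in the frame of recess between -0.004 and 0.003 m and angle between the z axis of tin and the z axis of press, either way round below 0.06 rad and angle between tin's own z axis and vertical below 0.3 rad and contact force between the fingers and tin below 0.2 N and value of joint lever below 1.2 rad and linear speed of tin below 0.02 m/s), for 0.2 s.
At the end, for the whole second after the job is handed in: the round tin stands upright in the recess (within 6 mm of its centre and 3 mm of its floor), not touched by the gripper; the lever is at 1.53 to 1.61 rad with the pad 3 to 9 mm into its sleeve, still, held there by the robot (horizontal distance between tin and recess below 0.006 m and z of tin in the frame of recess between -0.004 and 0.003 m and angle between the z axis of tin and the z axis of press, either way round below 0.06 rad and angle between tin's own z axis and vertical below 0.3 rad and contact force between the fingers and tin below 0.2 N and value of joint lever between 1.53 and 1.61 rad and value of joint pad between 0.003 and 0.009 m and velocity of joint lever between -0.03 and 0.03 rad/s and contact force between any of the fingers, the arm and press above 1 N); the arm keeps its last pose, push and grip.
It fails at once if a bystander is pushed more than 30 mm or knocked over (distance of any of box_tin, jar, mug from where it was at the start of the episode above 0.03 m or angle between any of box_tin, jar, mug's own z axis and vertical above 0.5 rad).
It also fails if it takes over 61 s, if anything falls off the work surface, if the arm or the gripper's body presses on something with over 40 N, if the wrist force passes 120 N, or if a joint passes its speed limit or range.

ROBOT

A 7-joint arm with a two-finger parallel gripper is mounted at the origin on the work surface. World frame = base frame: x ahead of the robot, y to its left, z up, the work surface at z = 0. Lengths are in m, angles in rad, forces in N, time in s.
With the tool pointing down it reaches from about 0.35 to 0.9 m from the base axis. Payload 7.2 kg.
Tool frame: the origin (TCP) lies midway between the tips of the shut fingers; the grasp point (between the pads) lies 19 mm behind it; z points along the fingers, y is the line along which they close (so a half turn about z gives the same grasp; the last joint's range is limited). The gripper opens to 88 mm and grips with 3 to 60 N. Pads are 20 mm wide; open, the fingers measure 115 mm over their backs; the gripper's body (75 mm by 178 mm) begins 61 mm behind the grasp point.
Start: joints at [-1.199, 0.411, -0.013, 1.596, 0.006, 1.134, -0.082], TCP at [0.266, 0.566, 0.189] pointing down, gripper open.
Joint ranges: [-2.95, 2.95], [-0.29, 1.99], [-1.47, 1.44], [0.14, 2.54], [-1.03, 4.17], [0.13, 1.85], [-2.86, 2.86]. Speed limits (rad/s): [2.39, 2.39, 3.01, 3.01, 3.14, 3.14, 3.14].

INTERFACE

Orientations are given as a rotation vector (axis times angle).
In Python, from bench import telemetry, read_camera, calibration, order gives the robot as it stands.
- The arm moves only by the tool carry_out, never from a script. Its argument "rows" is a list that holds one entry, the list of rows, each a list of 7 numbers: the turn, a rotation vector about the tool's x, y, z in degrees, then the shift along the tool's x, y, z in m, then the opening, from 0 (shut) to 1 (fully open). In form: [[[ax, ay, az, x, y, z, gripper], ...]]. A call has 1 to 20 rows; each row is the pose to reach, as a shift and turn from the pose commanded when the call began, along the tool's axes at that moment; what a row does not reach only later rows make up. A row lasts 1/12 s, in which the tool goes at most 41.7 mm and 7.16 degrees, less where a joint would pass 70% of its speed; a pose out of reach is approached as far as the arm can. A call with a gripper value outside its range is refused whole. The fingers move at their own pace and stop on an object; "force" is the grip in N (left out, the last holds). Time passes only in rows, so rows that repeat a pose let the fingers close. It gives the time, the measured TCP pose, the force, the opening and the grip force at its end, in the units of the state.
- telemetry.read_state(): the state, without advancing time (a new reading comes with each control period).
- read_camera(name): name is "side" or "top" or "wrist"; returns the picture (400x640x3 uint8, red, green, blue); there is no depth.
- calibration(name): a dict with "mtx" (3x3 intrinsics, pixels), "extrinsics" (4x4, takes a point from camera to world coordinates). Camera axes: x right, y down, z forward; pixel columns grow to the right and rows downward; lengths in m; the calibration is good to about 2 mm. A picture is of the moment at which its call begins: read the wrist's pose just before it. calibration takes no time and is no camera call; for the wrist camera it gives the pose at the moment of the call.
- order.sign_off(): hands the job in; it is judged then, once.
The state is a dict: "t": time; "joint_pos": joint angles; "joint_vel": joint speeds; "effort": joint torques, N m; "tool_pos": TCP position; "tcp_rot": TCP orientation; "wrist_force": force on the tool from outside, world axes, zero at the start; "wrist_torque": the same for the moment, N m; "grip_width": finger opening in m; "finger_force": force on a finger pad.
Only numpy, scipy, OpenCV 4.12 (cv2) and the standard library are available. Lean on these libraries where they do the work, as an engineer would, in place of code of your own. Each camera call takes 0.05 s, during which the arm holds its last target. There are 200 camera calls.

## Working session

There is one attempt and no reset: what is moved stays moved. The work goes in short steps, Python scripts to look and compute and a tool call to move; the robot and the scene stay as the last step left them, time stands still between calls to the robot, and variables do not carry over. Pictures are saved under pics/ and viewed, at most 10 in all, crops included, and the job is handed in when it is done.

Besides the shell and the picture viewer there is one more tool, called after ">>>" as name(argument=value, ...), one argument or row to a line, values as JSON. carry_out: Moves the arm, as the interface text tells. Its arguments: {"type":"object","properties":{"rows":{"type":"array"},"force":{"type":"number"}},"required":["rows"]}

```bash
mkdir -p pics; ls; python3 - <<'E'
from bench import telemetry, read_camera, calibration
import cv2,numpy as np
s=telemetry.read_state();print({k:np.round(v,3) for k,v in s.items()})
for n in("top","side"):
    im=read_camera(n);cv2.imwrite(f"pics/{n}0.png",im[:,:,::-1]);c=calibration(n);print(n,np.round(c["mtx"],1).tolist(),np.round(c["extrinsics"],3).tolist())
E
```

```text
pics
{'t': np.float64(0.0), 'joint_pos': array([-1.199,  0.412, -0.013,  1.597,  0.006,  1.134, -0.082]), 'joint_vel': array([-0.001, -0.001,  0.002,  0.   , -0.   , -0.001, -0.   ]), 'effort': array([ 0.0000e+00, -5.8795e+01,  6.4200e-01, -2.9109e+01, -5.4000e-02,
        1.8000e-02,  0.0000e+00]), 'tool_pos': array([0.266, 0.565, 0.188]), 'tcp_rot': array([-6.850e-01, -3.066e+00,  3.000e-03]), 'wrist_force': array([-0.131,  0.861,  0.003]), 'wrist_torque': array([ 0.001, -0.009, -0.03 ]), 'finger_force': np.float64(0.0), 'grip_width': np.float64(0.088)}
top [[451.8, 0.0, 318.9], [0.0, 451.8, 193.9], [0.0, 0.0, 1.0]] [[-0.021, -0.99, 0.14, 0.347], [-1.0, 0.02, -0.003, 0.061], [0.0, -0.14, -0.99, 1.597], [0.0, 0.0, 0.0, 1.0]]
side [[501.1, 0.0, 318.7], [0.0, 501.1, 201.3], [0.0, 0.0, 1.0]] [[-0.981, 0.12, -0.155, 0.796], [0.196, 0.579, -0.791, 1.304], [-0.005, -0.806, -0.591, 1.119], [0.0, 0.0, 0.0, 1.0]]
```

View pics/top0.png

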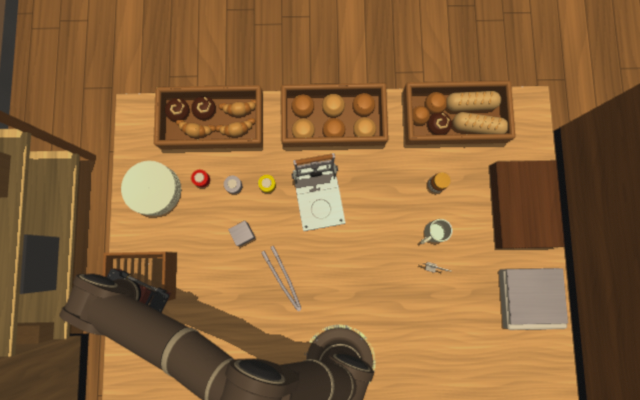

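View pics/side0.png

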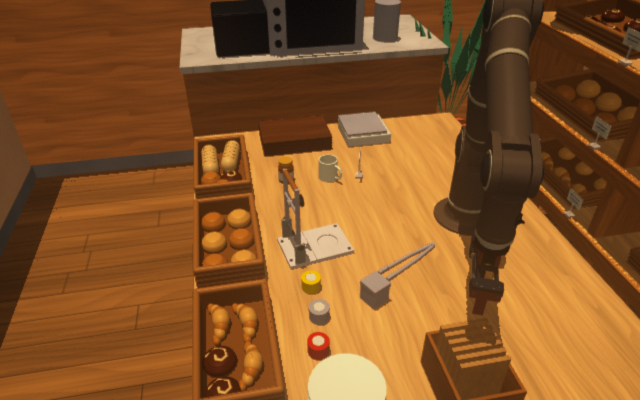

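Top view: the tin candidates are red (200,178), plain steel with pale seal (233,184) and yellow (267,183). The press recess is at (321,209), the square tin at (242,233), the jar at (440,183) and the mug at (438,231). The steel one fits: it is plain grey and round, while the other two are coloured. I'll confirm it in a crop.

```bash
cat > h.py <<'E'
from bench import telemetry, read_camera, calibration
import cv2,numpy as np
from scipy.spatial.transform import Rotation as R
def ray(n,uv,c=None):
    c=c or calibration(n);E=c["extrinsics"];E=np.array(E)
    d=E[:3,:3]@np.linalg.solve(np.array(c["mtx"]),[uv[0],uv[1],1]);return E[:3,3],d
def onz(n,uv,z,c=None):
    o,d=ray(n,uv,c);return o+d*(z-o[2])/d[2]
def proj(n,p,c=None):
    c=c or calibration(n);E=np.linalg.inv(np.array(c["extrinsics"]));q=np.array(c["mtx"])@(E[:3,:3]@p+E[:3,3]);return q[:2]/q[2]
def cross(n1,uv1,n2,uv2):
    o1,d1=ray(n1,uv1);o2,d2=ray(n2,uv2);A=np.c_[d1,-d2];t=np.linalg.lstsq(A,o2-o1,rcond=None)[0]
    a,b=o1+d1*t[0],o2+d2*t[1];return (a+b)/2,np.linalg.norm(a-b)
E
python3 - <<'E'
from h import *
t=cv2.imread("pics/top0.png");s=cv2.imread("pics/side0.png")
a=cv2.resize(t[145:245,180:360],None,fx=4,fy=4,interpolation=cv2.INTER_CUBIC)
b=cv2.resize(s[210:260,260:350],None,fx=4,fy=4,interpolation=cv2.INTER_CUBIC)
b2=cv2.resize(s[290:340,260:350],None,fx=4,fy=4,interpolation=cv2.INTER_CUBIC)
cv2.imwrite("pics/crop.png",np.vstack([a,np.hstack([b,b2])]))
for n,uv,z in [("top",(233,184),.045),("side",(319,306),.045),("top",(321,209),.015),("side",(328,240),.015),("top",(200,178),.045),("top",(267,183),.045)]: print(n,uv,onz(n,uv,z).round(4))
E
```

```text
top (233, 184) [0.6074 0.3544 0.045 ]
side (319, 306) [0.6108 0.3575 0.045 ]
top (321, 209) [0.5169 0.05   0.015 ]
side (328, 240) [0.5184 0.0504 0.015 ]
top (200, 178) [0.631  0.4695 0.045 ]
top (267, 183) [0.6085 0.2361 0.045 ]
```

View pics/crop.png

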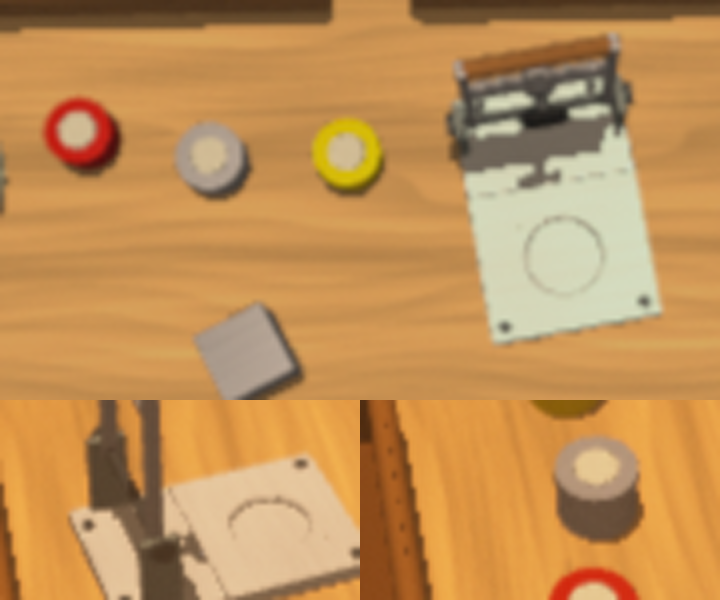

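The crop confirms the plain steel tin with a round paper seal, at (232.5,184.2) in the top view, between the red and yellow ones. Next I'll measure the press yaw and work out the move to above the tin.

```bash
cat >> h.py <<'E'
def goal(p,yaw,tilt=None):
    """tool down, tool y along world dir yaw+90deg (or half-turn), returns row numbers"""
    s=telemetry.read_state();Rc=R.from_rotvec(s["tcp_rot"]);best=None
    for k in(0,np.pi):
        Rg=R.from_euler('z',yaw+k)*R.from_euler('x',np.pi)
        d=(Rc.inv()*Rg).as_rotvec()
        if best is None or np.linalg.norm(d)<np.linalg.norm(best):best=d
    sh=Rc.inv().apply(np.array(p)-s["tool_pos"])
    print("t",round(float(s["t"]),2),"pos",np.round(s["tool_pos"],4),"row",np.degrees(best).round(1),sh.round(4),"j",np.round(s["joint_pos"],2))
E
python3 - <<'E'
from h import *
a,b=onz("top",(303.25,230.75),.015),onz("top",(345.25,223.25),.015)
c,d=onz("top",(295.5,162.5),.284),onz("top",(333.25,156.25),.284)
for p,q in((a,b),(c,d)):
    v=p-q;print("yaw",np.arctan2(-v[0],v[1]),"len",np.linalg.norm(v),"mid",(p+q)/2)
yaw=np.mean([np.arctan2(-v[0],v[1]) for v in (a-b,c-d)])
rec=np.array([.5177,.0502,0]);ux=np.array([np.cos(yaw),np.sin(yaw),0])
print("hinge",rec+.12*ux, "front mid expected",rec-.065*ux, yaw)
goal([.609,.356,.15],yaw)
E
```

```text
yaw 0.15595234766839616 len 0.14932617126289058 mid [0.45338203 0.03987411 0.015     ]
yaw 0.1469041323691081 len 0.11353268169251912 mid [0.63635023 0.06837348 0.284     ]
hinge [0.6363268  0.06830202 0.        ] front mid expected [0.45344382 0.04039474 0.        ] 0.15142824001875213
t 0.1 pos [0.2659 0.565  0.1879] row [ -0.1  -0.  -33.9] [-0.3994 -0.043   0.038 ] j [-1.2   0.41 -0.01  1.6   0.01  1.13 -0.08]
```

>>> carry_out(
  rows=[
    [[0,0,-6,-0.04,-0.004,0,1],[0,0,-12,-0.08,-0.008,0,1],[0,0,-18,-0.12,-0.012,0,1],[0,0,-24,-0.16,-0.016,0,1],[0,0,-30,-0.2,-0.02,0,1],[0,0,-33.9,-0.24,-0.025,0,1],[0,0,-33.9,-0.28,-0.03,0,1],[0,0,-33.9,-0.32,-0.035,0,1],[0,0,-33.9,-0.36,-0.04,0.02,1],[0,0,-33.9,-0.4,-0.043,0.038,1],[0,0,-33.9,-0.4,-0.043,0.038,1],[0,0,-33.9,-0.4,-0.043,0.038,1],[0,0,-33.9,-0.4,-0.043,0.038,1],[0,0,-33.9,-0.4,-0.043,0.038,1]],
  ],
)

```text
t: 1.27
tool_pos: [0.6083, 0.3583, 0.1511]
tcp_rot: [0.242, -3.132, -0.002]
wrist_force: [-0.3, -0.1, 0.4]
grip_width: 0.088
finger_force: 0.0
```

```bash
python3 - <<'E'
from h import *
goal([.609,.356,.15],.1514)
c=calibration("wrist");im=read_camera("wrist");cv2.imwrite("pics/w1.png",im[:,:,::-1])
print(np.round(c["extrinsics"],3).tolist(), proj("wrist",[.609,.356,.045],c),c["mtx"][0][0])
E
```

```text
t 1.27 pos [0.6083 0.3583 0.1511] row [ 0.1 -0.   0.2] [-0.0003 -0.0024  0.0011] j [-0.59  0.58 -0.02  1.42  0.01  1.15  1.12]
[[-0.152, 0.942, 0.298, 0.526], [0.988, 0.145, 0.047, 0.345], [0.001, 0.301, -0.954, 0.346], [0.0, 0.0, 0.0, 1.0]] [316.64455615 189.16766197] 278.4792772179741
```

View pics/w1.png

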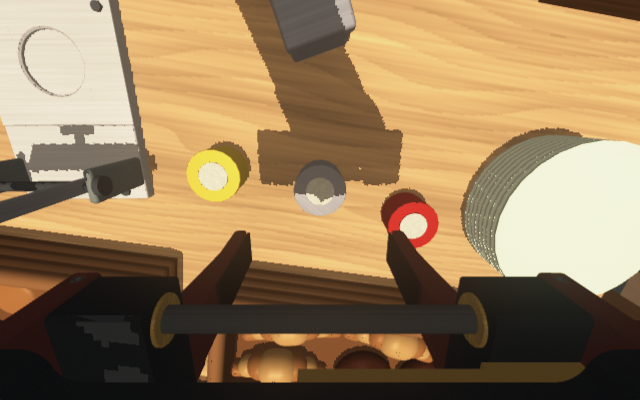

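The wrist view shows the steel tin's lid at about (320,190), between yellow (213,175) and red (413,225). I'll measure it more precisely from its seal and lid outline.

```bash
python3 - <<'E'
from h import *
im=cv2.imread("pics/w1.png")
hsv=cv2.cvtColor(im,cv2.COLOR_BGR2HSV)
m=((hsv[...,1]<80)).astype(np.uint8);m[:, :285]=0;m[:,355:]=0;m[:155]=0;m[222:]=0
n,l,st,ce=cv2.connectedComponentsWithStats(m)
i=1+np.argmax(st[1:,4]);print(st[i],ce[i])
c=calibration("wrist")
for uv in [(320,191.5),(294.5,188),(346,188)]: print(uv,onz("wrist",uv,.045,c).round(4))
t=cv2.imread("pics/top0.png");h=cv2.cvtColor(t,cv2.COLOR_BGR2HSV)
m=(h[...,1]<70).astype(np.uint8);m[:,:218]=0;m[:,250:]=0;m[:170]=0;m[200:]=0
n,l,st,ce=cv2.connectedComponentsWithStats(m);print(st[1:],ce[1:])
E
```

```text
[ 294  160   52   56 2224] [319.5903777  188.05035971]
(320, 191.5) [0.6113 0.3604 0.045 ]
(294.5, 188) [0.6116 0.3315 0.045 ]
(346, 188) [0.6028 0.3887 0.045 ]
[[225 176  17  17 181]] [[232.99447514 184.62430939]]
```

>>> carry_out(
  rows=[
    [[0,0,0,-0.001,0.001,0.03,1],[0,0,0,-0.001,0.001,0.06,1],[0,0,0,-0.001,0.001,0.085,1],[0,0,0,-0.001,0.001,0.105,1],[0,0,0,-0.001,0.001,0.12,1],[0,0,0,-0.001,0.001,0.13,1],[0,0,0,-0.001,0.001,0.134,1],[0,0,0,-0.001,0.001,0.134,1],[0,0,0,-0.001,0.001,0.134,1],[0,0,0,-0.001,0.001,0.134,1]],
  ],
)

```text
t: 2.15
tool_pos: [0.6112, 0.3582, 0.0182]
tcp_rot: [-0.239, 3.131, 0.002]
wrist_force: [0.3, 0.6, 0.4]
grip_width: 0.0877
finger_force: 0.0
```

```bash
python3 - <<'E'
from h import *
goal([.609,.3595,.017],.1514)
E
```

```text
t 2.15 pos [0.6112 0.3582 0.0182] row [0.1 0.1 0. ] [0.002  0.0016 0.0012] j [-0.58  0.71 -0.02  1.52  0.02  0.91  1.11]
```

Close on the tin and lift straight up.

>>> carry_out(
  rows=[
    [[0,0,0,0.002,0.001,0.001,1],[0,0,0,0.002,0.001,0.001,0.5],[0,0,0,0.002,0.001,0.001,0.5],[0,0,0,0.002,0.001,0.001,0.5],[0,0,0,0.002,0.001,0.001,0.5],[0,0,0,0.002,0.001,0.001,0.5],[0,0,0,0.002,0.001,0.001,0.5],[0,0,0,0.002,0.001,0.001,0.5],[0,0,0,0.002,0.001,0.001,0.5],[0,0,0,0.002,0.001,-0.01,0.5],[0,0,0,0.002,0.001,-0.03,0.5],[0,0,0,0.002,0.001,-0.05,0.5],[0,0,0,0.002,0.001,-0.07,0.5],[0,0,0,0.002,0.001,-0.085,0.5],[0,0,0,0.002,0.001,-0.085,0.5],[0,0,0,0.002,0.001,-0.085,0.5],[0,0,0,0.002,0.001,-0.085,0.5]],
  ],
  force=20,
)

```text
t: 3.57
tool_pos: [0.608, 0.3579, 0.101]
tcp_rot: [0.238, -3.132, 0.001]
wrist_force: [0.1, -0.3, -0.4]
grip_width: 0.0442
finger_force: 0.0
```

```bash
python3 - <<'E'
from h import *
goal([.5177,.0502,.10],.1514)
c=calibration("wrist");s=telemetry.read_state();im=read_camera("wrist");cv2.imwrite("pics/w2.png",im[:,:,::-1]);
print(s["grip_width"],s["finger_force"],proj("wrist",s["tool_pos"]+[0,0,.028],c))
E
```

```text
t 3.57 pos [0.608  0.3579 0.101 ] row [-0.  -0.1  0. ] [ 0.1358 -0.2905  0.0012] j [-0.59  0.62 -0.02  1.46  0.01  1.06  1.11]
0.04416140002690535 0.0 [318.99393522 242.85206276]
```

View pics/w2.png

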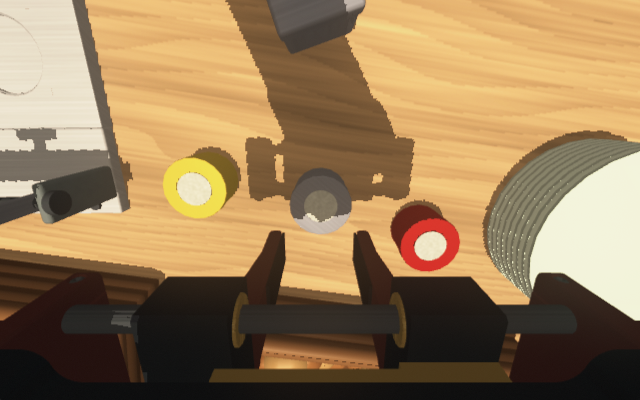

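The grasp missed. The fingers shut to 44 mm with no force, and the tin still stands at about (321,200) in the wrist view. I'll measure it again.

```bash
python3 - <<'E'
from h import *
c=calibration("wrist")
im=cv2.imread("pics/w2.png");h=cv2.cvtColor(im,cv2.COLOR_BGR2HSV)
for r in range(165,240,3): 
    x=np.where(h[r,275:365,1]<85)[0]+275
    if len(x): print(r,x.min(),x.max(),end=' | ')
print()
for uv in [(290,199),(351,199),(320.5,199),(320.5,205),(320.5,234)]: print(uv,onz("wrist",uv,.045,c).round(4))
# reprojection at candidates of lid circle
for p in ([.609,.3595],[.605,.3595],[.613,.3595]):
    a=np.linspace(0,6.28,60);q=np.array([proj("wrist",[p[0]+.03*np.cos(t),p[1]+.03*np.sin(t),.045],c) for t in a]);print(p,q.min(0),q.max(0))
print("tip proj",proj("wrist",telemetry.read_state()["tool_pos"],c), telemetry.read_state()["grip_width"])
im=read_camera("side");t=read_camera("top");cv2.imwrite("pics/s2.png",np.hstack([cv2.resize(im[220:340,260:400],None,fx=2.8,fy=2.8),cv2.resize(t[130:250,160:300],None,fx=2.8,fy=2.8)])[:,:,::-1])
E
```

```text
168 319 323 | 171 308 332 | 174 304 337 | 177 301 340 | 180 298 342 | 183 297 343 | 186 296 345 | 189 294 346 | 192 292 348 | 195 292 349 | 198 291 350 | 201 291 350 | 204 290 350 | 207 291 350 | 210 291 350 | 213 292 349 | 216 293 348 | 219 294 346 | 222 296 344 | 225 299 342 | 228 303 338 | 231 308 333 | 
(290, 199) [0.6077 0.33   0.045 ]
(351, 199) [0.599 0.387 0.045]
(320.5, 199) [0.6034 0.3585 0.045 ]
(320.5, 205) [0.6093 0.3594 0.045 ]
(320.5, 234) [0.639 0.364 0.045]
[0.609, 0.3595] [289.12421604 173.790745  ] [352.19069838 233.62216735]
[0.605, 0.3595] [289.62593826 169.54798101] [352.97778615 229.9201087 ]
[0.613, 0.3595] [288.6269839  177.99430101] [351.41065999 237.29225375]
tip proj [318.96327668 226.2149797 ] 0.0440345129732702
```

View pics/s2.png

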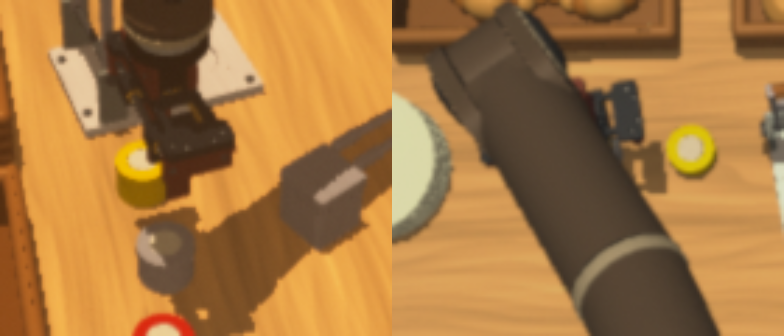

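The crop shows the tin upright and undisturbed, so the fingers simply had not finished closing before the lift. I'll retry with more time to close.

>>> carry_out(
  rows=[
    [[0,0,0,0,0,0,1],[0,0,0,0,0,0,1],[0,0,0,0,0,0,1],[0,0,0,0,0,0,1],[0,0,0,0,0,0,1],[0,0,0,0,0,0,1],[0,0,0,0,0,0,1],[0,0,0,0,0,0,1],[0,0,0,0,0,0.02,1],[0,0,0,0,0,0.04,1],[0,0,0,0,0,0.06,1],[0,0,0,0.001,0,0.075,1],[0,0,0,0.002,0,0.083,1],[0,0,0,0.002,0,0.083,1],[0,0,0,0.002,0,0.083,1],[0,0,0,0.002,0,0.083,0.3],[0,0,0,0.002,0,0.083,0.3],[0,0,0,0.002,0,0.083,0.3]],
  ],
  force=20,
)

```text
t: 5.22
tool_pos: [0.6072, 0.3582, 0.0199]
tcp_rot: [-0.238, 3.131, 0.001]
wrist_force: [0.1, 0.4, -0.8]
grip_width: 0.0713
finger_force: 0.0
```

>>> carry_out(
  rows=[
    [[0,0,0,0,0,0,0.3],[0,0,0,0,0,0,0.3],[0,0,0,0,0,0,0.3],[0,0,0,0,0,0,0.3],[0,0,0,0,0,0,0.3],[0,0,0,0,0,0,0.3],[0,0,0,0,0,0,0.3],[0,0,0,0,0,0,0.3]],
  ],
)

```text
t: 5.88
tool_pos: [0.6065, 0.3578, 0.0186]
tcp_rot: [0.238, -3.132, 0.0]
wrist_force: [0.5, -0.4, -0.4]
grip_width: 0.0264
finger_force: 0.0
```

The fingers closed with nothing between them, so I'll look.

```bash
python3 - <<'E'
from h import *
s=telemetry.read_state();c=calibration("wrist");im=read_camera("wrist");sd=read_camera("side")
cv2.imwrite("pics/w3.png",np.hstack([im[100:400,120:520],cv2.resize(sd[230:350,240:400],(400,300))])[:,:,::-1])
print(s["tool_pos"],s["grip_width"],proj("wrist",s["tool_pos"],c),np.round(c["extrinsics"],4).tolist())
E
```

```text
[0.60645119 0.35784727 0.01859918] 0.026409709945597087 [319.00065781 226.19751629] [[-0.1499, 0.9426, 0.2983, 0.5238], [0.9887, 0.1431, 0.0448, 0.3452], [-0.0005, 0.3016, -0.9534, 0.214], [0.0, 0.0, 0.0, 1.0]]
```

View pics/w3.png

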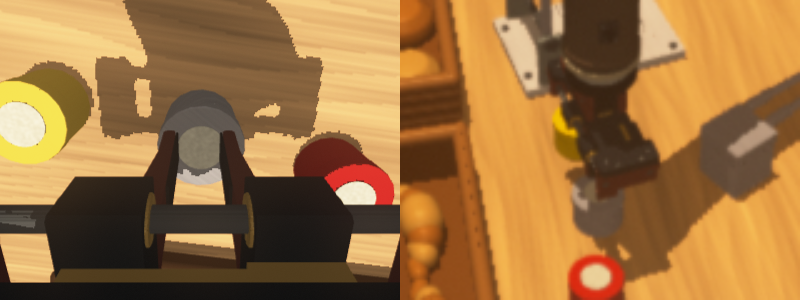

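The fingertips appear to be above the lid instead of beside it. I'll check the reported TCP against the side view.

```bash
python3 - <<'E'
from h import *
s=telemetry.read_state();p=s["tool_pos"];sd=read_camera("side");cv2.imwrite("pics/sd4raw.png",sd[:,:,::-1])
x0,y0,f=260,230,6
im=cv2.resize(sd[y0:y0+100,x0:x0+100],None,fx=f,fy=f,interpolation=cv2.INTER_CUBIC)[:,:,::-1].copy()
def dot(q,c):
    u=proj("side",np.array(q));print(np.round(u,1));cv2.circle(im,tuple(int(v) for v in ((u-[x0,y0]+.5)*f)),4,c,-1)
dot(p,(255,0,255));dot([.608,.3585,.045],(0,255,0));dot([.608,.3585,0],(255,0,0));dot(p+[0,0,.03],(0,255,255))
cv2.imwrite("pics/s4.png",im)
E
```

```text
[320.5 312.2]
[320.  306.1]
[320.1 316.8]
[320.5 305. ]
```

View pics/s4.png

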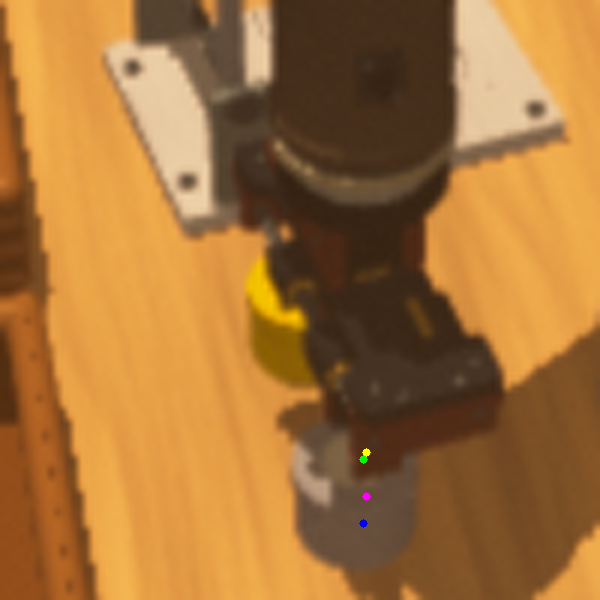

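```bash
python3 - <<'E'
from h import *
c=calibration("wrist");K=c["mtx"]
Y,Rd=onz("top",(267,183),.045),onz("top",(200,178),.045)
print("top dist",np.linalg.norm(Y-Rd),"side",[onz("side",u,.045).round(4) for u in((311.5,275),(318.5,341.5))])
def col(f,lo,hi):
    h=cv2.cvtColor(cv2.imread(f),cv2.COLOR_BGR2HSV);m=cv2.inRange(h,lo,hi)
    cs=max(cv2.findContours(m,0,2)[0],key=cv2.contourArea);return cv2.fitEllipse(cs)
E0=np.array(c["extrinsics"])
s=telemetry.read_state();Rt=R.from_rotvec(s["tcp_rot"]);off=Rt.inv().apply(E0[:3,3]-s["tool_pos"]);print("cam in tool",off.round(4))
for f,p in(("pics/top0.png",None),("pics/side0.png",None),("pics/w1.png",[.6083,.3583,.1511]),("pics/w2.png",[.608,.3579,.101])):
    y=col(f,(22,140,120),(32,255,255));r=col(f,(0,180,130),(6,255,255));print(f,np.round(y[0]+y[1],1),np.round(r[0]+r[1],1))
    n=f[5:8] if p is None else "wrist"
    if p is None: cc=calibration({"top":"top","sid":"side"}[n])
    else:
        E=E0.copy();E[:3,3]+=np.array(p)-s["tool_pos"];cc=dict(mtx=K,extrinsics=E)
    a,b=onz(None,y[0],.045,cc),onz(None,r[0],.045,cc);print(a.round(4),b.round(4),np.linalg.norm(a-b))
# expected tip px at given heights
for dz in(0,.01,.02,.03): print(dz,proj("wrist",s["tool_pos"]+[0,0,dz],c))
E
```

```text
top dist 0.23445676230396997 side [array([0.6088, 0.2323, 0.045 ]), array([0.6361, 0.4773, 0.045 ])]
cam in tool [ 0.0836 -0.     -0.1953]
pics/top0.png [266.3 182.8  17.   17.1] [199.2 177.5  15.1  16.3]
[0.6091 0.2384 0.045 ] [0.6329 0.4724 0.045 ] 0.23518287762312345
pics/side0.png [310.4 277.1  13.1  18.3] [317.9 341.3  18.1  21.3]
[0.6135 0.2402 0.045 ] [0.6376 0.4762 0.045 ] 0.23721843444970703
pics/w1.png [212.9 175.3  49.3  54.9] [413.4 223.1  41.7  46.2]
[0.6105 0.24   0.045 ] [0.6328 0.4736 0.045 ] 0.2346064724052007
pics/w2.png [194.3 187.5  57.2  65.4] [429.6 244.3  50.8  59.6]
[0.6105 0.2404 0.045 ] [0.6344 0.4736 0.045 ] 0.23443798247721018
0 [318.98578838 226.1909843 ]
0.01 [318.99375522 231.64250501]
0.02 [319.00251168 237.63434381]
0.03 [319.01218127 244.25101817]
```

The scale check shows the camera and arm pose are right: the yellow–red distance is 234.4 mm in the wrist view against 235 mm from the top. The finger silhouette, with 138 px spanning 88 mm open, puts the real tips about 30 mm behind the reported TCP. The side view agrees, and so does the lack of contact. I'll open, then go 33 mm lower in slow steps, watching the force.

>>> carry_out(
  rows=[
    [[0,0,0,0,0,-0.004,1],[0,0,0,0,0,-0.004,1],[0,0,0,0,0,-0.004,1],[0,0,0,0,0,-0.004,1],[0,0,0,0,0,-0.004,1],[0,0,0,0,0,-0.004,1],[0,0,0,0,0,-0.004,1],[0,0,0,0,0,-0.004,1],[0,0,0,0,0,-0.004,1],[0,0,0,-0.001,0,-0.004,1],[0,0,0,-0.001,0,0,1],[0,0,0,-0.001,0,0.004,1],[0,0,0,-0.001,0,0.008,1],[0,0,0,-0.001,0,0.012,1],[0,0,0,-0.001,0,0.015,1],[0,0,0,-0.001,0,0.015,1],[0,0,0,-0.001,0,0.015,1]],
  ],
)

```text
t: 7.45
tool_pos: [0.6073, 0.3579, 0.0033]
tcp_rot: [0.238, -3.132, 0.0]
wrist_force: [0.1, -0.3, 0.0]
grip_width: 0.0879
finger_force: 0.0
```

>>> carry_out(
  rows=[
    [[0,0,0,0,0,0.004,1],[0,0,0,0,0,0.008,1],[0,0,0,0,0,0.012,1],[0,0,0,0,0,0.015,1],[0,0,0,0,0,0.017,1],[0,0,0,0,0,0.017,1],[0,0,0,0,0,0.017,0.3],[0,0,0,0,0,0.017,0.3],[0,0,0,0,0,0.017,0.3],[0,0,0,0,0,0.017,0.3],[0,0,0,0,0,0.017,0.3],[0,0,0,0,0,0.017,0.3],[0,0,0,0,0,0.017,0.3],[0,0,0,0,0,0.017,0.3],[0,0,0,0,0,0.017,0.3],[0,0,0,0,0,0.017,0.3]],
  ],
  force=20,
)

```text
t: 8.78
tool_pos: [0.6075, 0.3582, -0.0132]
tcp_rot: [-0.238, 3.132, 0.0]
wrist_force: [-1.1, 0.5, 2.0]
grip_width: 0.0596
finger_force: 20.0
```

Gripped: 59.6 mm at 20 N. I'll lift and carry it to above the recess.

>>> carry_out(
  rows=[
    [[0,0,0,0,0,-0.01,0.3],[0,0,0,0,0,-0.03,0.3],[0,0,0,0,0,-0.055,0.3],[0,0,0,0,0,-0.08,0.3],[0,0,0,0.012,-0.025,-0.09,0.3],[0,0,0,0.024,-0.05,-0.09,0.3],[0,0,0,0.037,-0.08,-0.09,0.3],[0,0,0,0.051,-0.11,-0.09,0.3],[0,0,0,0.065,-0.14,-0.09,0.3],[0,0,0,0.079,-0.17,-0.09,0.3],[0,0,0,0.093,-0.2,-0.09,0.3],[0,0,0,0.107,-0.23,-0.09,0.3],[0,0,0,0.121,-0.26,-0.09,0.3],[0,0,0,0.13,-0.28,-0.09,0.3],[0,0,0,0.136,-0.29,-0.09,0.3],[0,0,0,0.136,-0.29,-0.09,0.3],[0,0,0,0.136,-0.29,-0.09,0.3],[0,0,0,0.136,-0.29,-0.09,0.3],[0,0,0,0.136,-0.29,-0.09,0.3]],
  ],
)

```text
t: 10.37
tool_pos: [0.5173, 0.0528, 0.0767]
tcp_rot: [-0.242, 3.132, 0.001]
wrist_force: [1.4, 0.0, -0.9]
grip_width: 0.0596
finger_force: 20.0
```

```bash
python3 - <<'E'
from h import *
goal([.5177,.0502,.077],.1514)
c=calibration("wrist");s=telemetry.read_state();im=read_camera("wrist");cv2.imwrite("pics/w5.png",im[:,:,::-1])
cv2.imwrite("pics/s5.png",read_camera("side")[:,:,::-1])
zt=s["tool_pos"][2]+.0132
for z in(zt,zt+.045):
    q=np.array([proj("wrist",s["tool_pos"]*[1,1,0]+[.03*np.cos(t),.03*np.sin(t),z],c) for t in np.linspace(0,6.28,60)]);print("pred circle",z,q.min(0),q.max(0))
q=np.array([proj("wrist",np.array([.5177,.0502,.015])+[.033*np.cos(t),.033*np.sin(t),0],c) for t in np.linspace(0,6.28,60)]);print("recess",q.min(0),q.max(0))
E
```

```text
t 10.37 pos [0.5173 0.0528 0.0767] row [0.  0.  0.2] [ 0.0001 -0.0026 -0.0003] j [-0.19  0.37 -0.    1.97 -0.    0.81  1.53]
pred circle 0.08985991332068828 [276.98077037 193.18982422] [361.02264768 270.23678595]
pred circle 0.13485991332068828 [265.48359756 217.30240286] [372.74441042 311.72746752]
recess [282.17253238 167.41719388] [350.16326508 232.14778835]
```

View pics/w5.png

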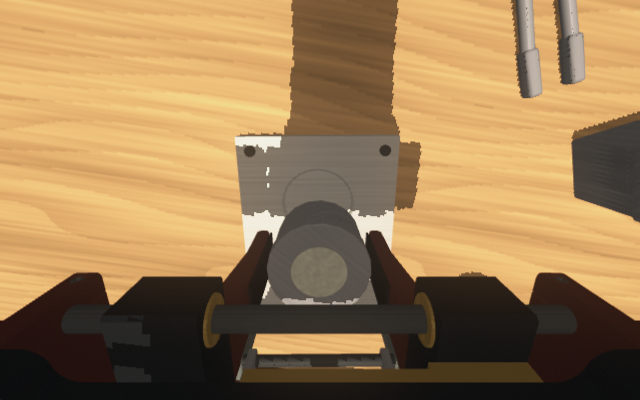

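The wrist view shows the held tin's seal at (319,272) and the recess arc spanning columns 284–352 with its top at row 168. I'll fit both for the relative correction.

```bash
python3 - <<'E'
from h import *
c=calibration("wrist");s=telemetry.read_state();p=s["tool_pos"]
im=cv2.imread("pics/w5.png");h=cv2.cvtColor(im,cv2.COLOR_BGR2HSV);g=cv2.cvtColor(im,cv2.COLOR_BGR2GRAY)
m=(((h[...,1]>55)&(g>95))).astype(np.uint8);m[:245]=0;m[298:]=0;m[:,:285]=0;m[:,355:]=0
cs=max(cv2.findContours(m,0,2)[0],key=cv2.contourArea);e=cv2.fitEllipse(cs);print("seal",e)
print("seal world",onz("wrist",e[0],p[2]+.0582,c),"tcp",p)
# recess arc: dark line below local mean
bh=cv2.morphologyEx(g,cv2.MORPH_BLACKHAT,np.ones((7,7)))
ys,xs=np.where(bh>12);P=np.array([onz("wrist",(x,y),.015,c)[:2] for x,y in zip(xs,ys)])
r=np.linalg.norm(P-[.518,.051],axis=1);k=(abs(r-.033)<.005)&(ys<212);P=P[k];print(k.sum())
for _ in range(3):
    A=np.c_[2*P,np.ones(len(P))];a=np.linalg.lstsq(A,(P**2).sum(1),rcond=None)[0];ce=a[:2];rad=np.sqrt(a[2]+ce@ce)
    P=P[abs(np.linalg.norm(P-ce,axis=1)-rad)<.002]
print("recess",ce,rad,len(P))
E
```

```text
seal ((318.6304931640625, 271.8369445800781), (47.605159759521484, 54.90864944458008), 89.41636657714844)
seal world [0.52005291 0.05248976 0.1347151 ] tcp [0.51713453 0.05228325 0.0765151 ]
123
recess [0.51885615 0.05119722] 0.033064808211626016 118
```

>>> carry_out(
  rows=[
    [[0,0,0,0.001,-0.001,0.02,0.3],[0,0,0,0.001,-0.001,0.04,0.3],[0,0,0,0.001,-0.001,0.055,0.3],[0,0,0,0.001,-0.001,0.066,0.3],[0,0,0,0.001,-0.001,0.066,0.3],[0,0,0,0.001,-0.001,0.066,0.3],[0,0,0,0.001,-0.001,0.066,0.3],[0,0,0,0.001,-0.001,0.066,0.3]],
  ],
)

```text
t: 11.13
tool_pos: [0.5169, 0.0499, 0.0115]
tcp_rot: [-0.238, 3.131, 0.0]
wrist_force: [-0.5, 0.5, -0.4]
grip_width: 0.0595
finger_force: 20.0
```

```bash
python3 - <<'E'
from h import *
goal([.5165,.0508,-.003],.1514);print(telemetry.read_state()["wrist_force"])
E
```

```text
t 11.13 pos [0.5169 0.0499 0.0115] row [0.  0.1 0. ] [0.0003 0.001  0.0145] j [-0.19  0.46 -0.    2.02  0.    0.66  1.53]
[-0.48959218  0.46135305 -0.42386183]
```

>>> carry_out(
  rows=[
    [[0,0,0,0,0.001,0.002,0.3],[0,0,0,0,0.001,0.004,0.3],[0,0,0,0,0.001,0.006,0.3],[0,0,0,0,0.001,0.008,0.3],[0,0,0,0,0.001,0.01,0.3],[0,0,0,0,0.001,0.012,0.3],[0,0,0,0,0.001,0.014,0.3],[0,0,0,0,0.001,0.014,0.3],[0,0,0,0,0.001,0.014,0.3]],
  ],
)

```text
t: 11.88
tool_pos: [0.5159, 0.0506, -0.0033]
tcp_rot: [0.238, -3.132, -0.0]
wrist_force: [-1.0, -0.3, 1.9]
grip_width: 0.0594
finger_force: 20.0
```

Seated height reached (tin bottom at about 9.9 mm). Release and rise.

>>> carry_out(
  rows=[
    [[0,0,0,0,0,0,1],[0,0,0,0,0,0,1],[0,0,0,0,0,0,1],[0,0,0,0,0,0,1],[0,0,0,0,0,0,1],[0,0,0,0,0,0,1],[0,0,0,0,0,0,1],[0,0,0,0,0,0,1],[0,0,0,0,0,-0.02,1],[0,0,0,0,0,-0.05,1],[0,0,0,0,0,-0.08,1],[0,0,0,0,0,-0.11,1],[0,0,0,0,0,-0.14,1],[0,0,0,0,0,-0.14,1],[0,0,0,0,0,-0.14,1]],
  ],
)

```text
t: 13.13
tool_pos: [0.5171, 0.0508, 0.1383]
tcp_rot: [-0.238, 3.129, 0.001]
wrist_force: [0.1, 0.1, -0.3]
grip_width: 0.088
finger_force: 0.0
```

```bash
python3 - <<'E'
from h import *
c=calibration("wrist");s=telemetry.read_state();im=read_camera("wrist");sd=read_camera("side")
cv2.imwrite("pics/w6.png",np.vstack([im[100:400,120:520],cv2.resize(sd[150:270,240:400],(400,300))])[:,:,::-1])
print(s["tool_pos"],s["grip_width"])
for z,r in((.055,.03),(.015,.033)):
    q=np.array([proj("wrist",np.array([.5187,.0511,z])+[r*np.cos(t),r*np.sin(t),0],c) for t in np.linspace(0,6.28,60)]);print(z,q.min(0)-[120,100],q.max(0)-[120,100])
print(proj("side",np.array([.5187,.0511,.055])))
E
```

```text
[0.5171161  0.05080071 0.13833454] 0.08795014540032864
0.055 [170.32432231  67.53424893] [227.6421654 122.3624527]
0.015 [171.08002536  58.03410235] [226.83877747 111.98017834]
[328.0464864  230.98413913]
```

View pics/w6.png

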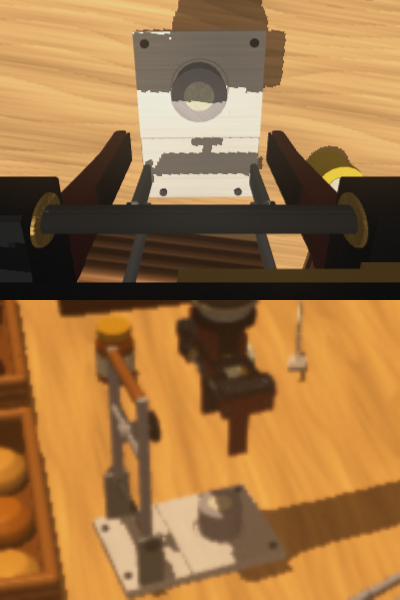

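The picture shows the tin standing concentric in the recess (lid at crop columns 172–228, centre about (199,95)). It looks level from the side, and the lever is still up. Now I'll rise, turn 90° and move over the bar.

>>> carry_out(
  rows=[
    [[0,0,7,0,0,-0.03,0.6],[0,0,14,0,0,-0.06,0.6],[0,0,21,0,0,-0.09,0.6],[0,0,28,0,0,-0.12,0.6],[0,0,35,0,0,-0.15,0.6],[0,0,42,0,0,-0.165,0.6],[0,0,49,0,0,-0.165,0.6],[0,0,56,-0.01,0,-0.165,0.6],[0,0,63,-0.03,0,-0.165,0.6],[0,0,70,-0.05,0,-0.165,0.6],[0,0,77,-0.07,0,-0.165,0.6],[0,0,84,-0.09,0,-0.165,0.6],[0,0,90,-0.11,0,-0.165,0.6],[0,0,90,-0.121,0,-0.165,0.6],[0,0,90,-0.121,0,-0.165,0.6],[0,0,90,-0.121,0,-0.165,0.6],[0,0,90,-0.121,0,-0.165,0.6],[0,0,90,-0.121,0,-0.165,0.6]],
  ],
)

```text
t: 14.73
tool_pos: [0.6348, 0.0686, 0.3014]
tcp_rot: [-2.046, -2.383, 0.001]
wrist_force: [-1.1, -0.4, -0.0]
grip_width: 0.0527
finger_force: 0.0
```

```bash
python3 - <<'E'
from h import *
yaw=.1514
goal([.6368,.0688,.239],yaw+np.pi/2)
c=calibration("wrist");im=read_camera("wrist");cv2.imwrite("pics/w7.png",im[:,:,::-1])
# bar: brown; project expected ends and sample mask
ux=np.array([np.cos(yaw),np.sin(yaw),0]);uy=np.array([-ux[1],ux[0],0]);b=np.array([.6368,.0688,.284])
for k in(-.054,0,.054):print("bar exp",k,proj("wrist",b+k*uy,c).round(1))
for n in("top","side"):
    im0=cv2.cvtColor(cv2.imread(f"pics/{n}0.png"),cv2.COLOR_BGR2HSV)
    print(n,[ (im0[int(v),int(u)]).tolist() for u,v in [proj(n,b+k*uy) for k in(-.04,0,.04)]],[proj(n,b+k*uy).round(1).tolist() for k in(-.054,.054)])
h=cv2.cvtColor(cv2.imread("pics/w7.png"),cv2.COLOR_BGR2HSV)
u,v=proj("wrist",b+.04*uy,c).astype(int)
print([h[max(0,min(399,int(v))),x].tolist() for x in range(max(0,u-60),min(640,u+60),6)])
E
```

```text
t 14.73 pos [0.6348 0.0686 0.3014] row [-0. -0.  0.] [-0.0001  0.0021  0.0624] j [-0.34  0.37  0.22  1.41 -0.08  1.37  0.04]
bar exp -0.054 [321.5 275. ]
bar exp 0 [321.7 217.5]
bar exp 0.054 [321.9 151.2]
top [[14, 180, 150], [14, 180, 146], [14, 180, 152]] [[332.2, 156.2], [296.3, 162.3]]
side [[13, 207, 166], [13, 208, 163], [13, 203, 172]] [[285.8, 171.4], [296.7, 190.3]]
[[14, 48, 116], [16, 57, 120], [16, 51, 146], [16, 51, 149], [17, 51, 145], [16, 54, 136], [17, 51, 144], [16, 50, 142], [17, 50, 143], [14, 116, 99], [12, 145, 107], [13, 146, 105], [13, 156, 154], [23, 24, 237], [19, 114, 245], [19, 119, 242], [19, 116, 245], [20, 113, 246], [22, 107, 249], [15, 137, 141]]
```

The bar shows at column ~324 against 322 expected, so it is within about 2 mm. I'll descend and pinch it.

>>> carry_out(
  rows=[
    [[0,0,0,0,0.002,0.015,0.6],[0,0,0,0,0.002,0.03,0.6],[0,0,0,0,0.002,0.045,0.6],[0,0,0,0,0.002,0.055,0.6],[0,0,0,0,0.002,0.062,0.6],[0,0,0,0,0.002,0.062,0.6],[0,0,0,0,0.002,0.062,0.6],[0,0,0,0,0.002,0.062,0],[0,0,0,0,0.002,0.062,0],[0,0,0,0,0.002,0.062,0],[0,0,0,0,0.002,0.062,0],[0,0,0,0,0.002,0.062,0],[0,0,0,0,0.002,0.062,0],[0,0,0,0,0.002,0.062,0],[0,0,0,0,0.002,0.062,0],[0,0,0,0,0.002,0.062,0],[0,0,0,0,0.002,0.062,0],[0,0,0,0,0.002,0.062,0]],
  ],
  force=30,
)

```text
t: 16.28
tool_pos: [0.6378, 0.0692, 0.2399]
tcp_rot: [2.046, 2.383, 0.001]
wrist_force: [0.9, -0.0, 1.6]
grip_width: 0.0152
finger_force: 30.0
```

```bash
python3 - <<'E'
from h import *
goal([.6368,.0688,.239],.1514+np.pi/2)
s=telemetry.read_state();print(s["wrist_force"],s["grip_width"],s["finger_force"])
for a in np.radians([9,18,27,36,45,54,63,72,81,86,90]): print(round(np.degrees(a)),np.round([-.2*np.sin(a),.2*(1-np.cos(a))],4))
E
```

```text
t 16.28 pos [0.6378 0.0692 0.2399] row [ 0. -0.  0.] [-0.0003 -0.001   0.0009] j [-0.34  0.4   0.22  1.5  -0.09  1.25  0.04]
[ 0.94640973 -0.04798108  1.63012053] 0.015168716145112034 29.997510015964508
9 [-0.0313  0.0025]
18 [-0.0618  0.0098]
27 [-0.0908  0.0218]
36 [-0.1176  0.0382]
45 [-0.1414  0.0586]
54 [-0.1618  0.0824]
63 [-0.1782  0.1092]
72 [-0.1902  0.1382]
81 [-0.1975  0.1687]
86 [-0.1995  0.186 ]
90 [-0.2  0.2]
```

>>> carry_out(
  rows=[
    [[0,0,0,0,-0.008,0,0],[0,0,0,0,-0.018,0.001,0],[0,0,0,0,-0.031,0.0025,0],[0,0,0,0,-0.047,0.0055,0],[0,0,0,0,-0.062,0.01,0],[0,0,0,0,-0.0765,0.015,0],[0,0,0,0,-0.091,0.022,0],[0,0,0,0,-0.1045,0.0295,0],[0,0,0,0,-0.1175,0.038,0],[0,0,0,0,-0.13,0.048,0],[0,0,0,0,-0.1415,0.0585,0],[0,0,0,0,-0.1415,0.0585,0],[0,0,0,0,-0.1415,0.0585,0]],
  ],
)

```text
t: 17.37
tool_pos: [0.4969, 0.048, 0.181]
tcp_rot: [-2.046, -2.383, -0.0]
wrist_force: [3.4, 1.3, 0.8]
grip_width: 0.0153
finger_force: 30.0
```

```bash
cat >> h.py <<'E'
def bar(b0=np.array([.6378,.0692,.2399]),yaw=.1514):
    s=telemetry.read_state();d=s["tool_pos"]-b0;ux=np.array([np.cos(yaw),np.sin(yaw),0])
    x=-d@ux;z=d[2]+.2;print("t",round(float(s["t"]),2),"pressx",x.round(4),"z",z.round(4),"r",np.hypot(x,z).round(4),"ang",np.arctan2(x,z).round(4),"side",(d@[-ux[1],ux[0],0]).round(4),"F",s["wrist_force"].round(1),"T",s["wrist_torque"].round(2),s["grip_width"].round(4),s["finger_force"].round(1))
E
python3 - <<'E'
from h import *
bar()
# lever angle from side image: find brown bar near expectation
sd=read_camera("side");h=cv2.cvtColor(sd,cv2.COLOR_RGB2HSV);cv2.imwrite("pics/s8.png",sd[:,:,::-1])
E
```

```text
Traceback (most recent call last):
  File "h.py", line 25, in bar
    x=-d@ux;z=d[2]+.2;print("t",round(float(s["t"]),2),"pressx",x.round(4),"z",z.round(4),"r",np.hypot(x,z).round(4),"ang",np.arctan2(x,z).round(4),"side",(d@[-ux[1],ux[0],0]).round(4),"F",s["wrist_force"].round(1),"T",s["wrist_torque"].round(2),s["grip_width"].round(4),s["finger_force"].round(1))
                                                                                                                                                                                                                                                      ^^^^^^^^^^^^^^^^^^^^^
AttributeError: 'float' object has no attribute 'round'
```

>>> carry_out(
  rows=[
    [[0,0,0,0,-0.0105,0.0115,0],[0,0,0,0,-0.0205,0.024,0],[0,0,0,0,-0.029,0.037,0],[0,0,0,0,-0.037,0.0505,0],[0,0,0,0,-0.0435,0.065,0],[0,0,0,0,-0.049,0.0795,0],[0,0,0,0,-0.0525,0.092,0],[0,0,0,0,-0.0545,0.102,0],[0,0,0,0,-0.056,0.11,0],[0,0,0,0,-0.056,0.11,0],[0,0,0,0,-0.056,0.11,0],[0,0,0,0,-0.056,0.11,0]],
  ],
)

```text
t: 18.37
tool_pos: [0.4441, 0.04, 0.0719]
tcp_rot: [2.045, 2.383, 0.004]
wrist_force: [4.8, 2.4, 3.1]
grip_width: 0.0152
finger_force: 30.0
```

```bash
sed -i 's/s\["finger_force"\].round(1)/s["finger_force"]/; s/s\["grip_width"\].round(4)/s["grip_width"]/' h.py
python3 - <<'E'
from h import *
bar()
E
```

```text
t 18.37 pressx 0.1959 z 0.032 r 0.1985 ang 1.409 side 0.0004 F [4.8 2.4 3.1] T [ 0.51 -1.14  0.06] 0.015163768216950327 29.996807277202606
```

>>> carry_out(
  rows=[
    [[0,0,0,0,-0.001,0.006,0],[0,0,0,0,-0.0015,0.012,0],[0,0,0,0,-0.002,0.017,0],[0,0,0,0,-0.002,0.018,0],[0,0,0,0,-0.002,0.018,0],[0,0,0,0,-0.002,0.018,0]],
  ],
)

```text
t: 18.87
tool_pos: [0.4423, 0.0397, 0.0537]
tcp_rot: [2.045, 2.382, 0.004]
wrist_force: [5.5, 3.1, 6.4]
grip_width: 0.0158
finger_force: 30.0
```

```bash
python3 - <<'E'
from h import *
bar()
E
```

```text
t 18.87 pressx 0.1977 z 0.0138 r 0.1982 ang 1.501 side 0.0004 F [5.5 3.1 6.4] T [ 0.64 -1.37  0.04] 0.01578552362698317 30.002360343933105
```

>>> carry_out(
  rows=[
    [[0,0,0,0,0,0.002,0],[0,0,0,0,-0.0005,0.004,0],[0,0,0,0,-0.0005,0.004,0],[0,0,0,0,-0.0005,0.004,0]],
  ],
)

```text
t: 19.2
tool_pos: [0.4422, 0.0398, 0.05]
tcp_rot: [2.044, 2.382, 0.005]
wrist_force: [4.7, 3.3, 7.6]
grip_width: 0.0151
finger_force: 30.0
```

```bash
python3 - <<'E'
from h import *
bar()
E
```

```text
t 19.2 pressx 0.1978 z 0.0101 r 0.1981 ang 1.52 side 0.0004 F [4.7 3.3 7.6] T [ 0.71 -1.45  0.11] 0.015113411727223488 30.00937432050705
```

>>> carry_out(
  rows=[
    [[0,0,0,0,0,0.002,0],[0,0,0,0,0,0.004,0],[0,0,0,0,0,0.004,0],[0,0,0,0,0,0.004,0]],
  ],
)

```text
t: 19.53
tool_pos: [0.4421, 0.0397, 0.0461]
tcp_rot: [2.045, 2.382, 0.005]
wrist_force: [3.9, 2.6, 10.1]
grip_width: 0.0153
finger_force: 30.0
```

```bash
python3 - <<'E'
from h import *
bar()
E
```

```text
t 19.53 pressx 0.1979 z 0.0062 r 0.198 ang 1.5396 side 0.0004 F [ 3.9  2.6 10.1] T [ 0.66 -1.16  0.09] 0.015345888130665761 30.007813274860382
```

Contact force is rising. I'll check the bar's true height in the side camera by its colour.

```bash
python3 - <<'E'
from h import *
yaw=.1514;ux=np.array([np.cos(yaw),np.sin(yaw),0]);uy=np.array([-ux[1],ux[0],0])
def scan(n,f,bc,ks):
    h=cv2.cvtColor(cv2.imread(f),cv2.COLOR_BGR2HSV)
    for k in ks:
        p=bc+k*uy;u=proj(n,p);up=proj(n,p+[0,0,.02])-u;up/=np.linalg.norm(up)
        row=[]
        for t in np.arange(-9,10,1.):
            q=u+t*up;row.append(h[int(round(q[1])),int(round(q[0]))].tolist())
        print(n,k,u.round(1),"up",up.round(2),row)
cv2.imwrite("pics/s9.png",read_camera("side")[:,:,::-1]);cv2.imwrite("pics/t9.png",read_camera("top")[:,:,::-1])
hinge=np.array([.6373,.0692,.084]);a=1.54
bc=hinge+.2*(-np.sin(a)*ux+[0,0,np.cos(a)])
scan("side","pics/s9.png",bc,(-.045,.03,.045))
scan("side","pics/side0.png",hinge+[0,0,.2],(.045,))
E
```

```text
side -0.045 [345.4 209.8] up [ 0.03 -1.  ] [[13, 185, 117], [12, 182, 91], [12, 181, 86], [11, 176, 87], [11, 181, 86], [12, 184, 83], [12, 180, 78], [11, 183, 74], [12, 185, 76], [11, 183, 74], [12, 182, 73], [11, 186, 74], [12, 170, 69], [13, 156, 62], [14, 157, 60], [15, 163, 61], [13, 162, 60], [13, 139, 64], [13, 131, 66]]
side 0.03 [354.2 222.8] up [ 0.05 -1.  ] [[14, 171, 112], [13, 125, 106], [13, 106, 103], [13, 103, 104], [13, 102, 108], [13, 138, 102], [13, 177, 91], [13, 186, 89], [13, 191, 88], [13, 188, 88], [13, 192, 93], [14, 193, 94], [12, 186, 85], [11, 181, 79], [11, 180, 75], [12, 182, 73], [12, 183, 92], [11, 180, 95], [12, 186, 93]]
side 0.045 [356.  225.5] up [ 0.05 -1.  ] [[14, 177, 115], [14, 177, 115], [15, 176, 113], [14, 153, 107], [13, 115, 102], [14, 100, 107], [14, 90, 142], [13, 108, 118], [13, 160, 94], [13, 188, 95], [14, 194, 109], [14, 194, 109], [14, 188, 148], [16, 184, 200], [15, 181, 216], [16, 181, 211], [15, 183, 203], [15, 184, 183], [15, 184, 173]]
side 0.045 [295.6 188.8] up [-0.04 -1.  ] [[13, 109, 103], [14, 108, 104], [13, 109, 105], [14, 110, 104], [14, 109, 103], [14, 111, 103], [13, 110, 102], [13, 101, 111], [13, 88, 163], [13, 121, 179], [13, 176, 170], [13, 202, 165], [13, 208, 167], [13, 204, 164], [14, 194, 172], [15, 186, 199], [15, 182, 207], [15, 183, 209], [15, 183, 205]]
```

```bash
cat > sc.py <<'E'
from h import *
yaw=.1514;ux=np.array([np.cos(yaw),np.sin(yaw),0]);uy=np.array([-ux[1],ux[0],0])
def line(img,c,bc):
    h=cv2.cvtColor(img,cv2.COLOR_BGR2HSV);out=[]
    for k in np.r_[np.arange(-.070,-.039,.0015),np.arange(.039,.0705,.0015)]:
        u=proj("wrist",bc+k*uy,c);x,y=int(round(u[0])),int(round(u[1]))
        out.append((round(k*1000,1),y,h[y,x-2:x+3].mean(0).astype(int).tolist() if 0<=y<400 else None))
    print(out)
E
python3 - <<'E'
from sc import *
c=calibration("wrist");s=telemetry.read_state();E0=np.array(c["extrinsics"])
im=read_camera("wrist")[:,:,::-1].copy();cv2.imwrite("pics/w9.png",im)
Rn=R.from_rotvec(s["tcp_rot"]);R7=R.from_rotvec([-2.046,-2.383,.001]);p7=np.array([.6348,.0686,.3014])
E7=E0.copy();D=R7*Rn.inv();E7[:3,:3]=D.as_matrix()@E0[:3,:3];E7[:3,3]=p7+D.apply(E0[:3,3]-s["tool_pos"])
hinge=np.array([.6373,.0692,.084])
line(cv2.imread("pics/w7.png"),dict(mtx=c["mtx"],extrinsics=E7),hinge+[0,0,.2])
line(im,c,hinge+.2*(-np.sin(1.54)*ux+[0,0,np.cos(1.54)]))
E
```

```text
[(np.float64(-70.0), 290, [19, 119, 242]), (np.float64(-68.5), 289, [19, 119, 242]), (np.float64(-67.0), 287, [18, 119, 241]), (np.float64(-65.5), 286, [18, 120, 241]), (np.float64(-64.0), 284, [15, 53, 208]), (np.float64(-62.5), 283, [14, 33, 215]), (np.float64(-61.0), 281, [13, 36, 215]), (np.float64(-59.5), 280, [13, 55, 212]), (np.float64(-58.0), 279, [13, 88, 202]), (np.float64(-56.5), 277, [13, 155, 182]), (np.float64(-55.0), 276, [13, 162, 183]), (np.float64(-53.5), 274, [13, 162, 184]), (np.float64(-52.0), 273, [13, 162, 184]), (np.float64(-50.5), 271, [13, 161, 184]), (np.float64(-49.0), 270, [13, 162, 184]), (np.float64(-47.5), 268, [13, 161, 184]), (np.float64(-46.0), 267, [13, 162, 184]), (np.float64(-44.5), 265, [13, 161, 184]), (np.float64(-43.0), 264, [13, 162, 185]), (np.float64(-41.5), 262, [13, 161, 185]), (np.float64(-40.0), 260, [13, 161, 185]), (np.float64(39.0), 170, [13, 144, 106]), (np.float64(40.5), 168, [13, 146, 106]), (np.float64(42.0), 166, [13, 145, 106]), (np.float64(43.5), 164, [12, 145, 106]), (np.float64(45.0), 162, [13, 146, 106]), (np.float64(46.5)
[... 1627 characters left out ...]
, [13, 145, 83]), (np.float64(45.0), 183, [13, 146, 83]), (np.float64(46.5), 180, [13, 146, 84]), (np.float64(48.0), 178, [13, 146, 84]), (np.float64(49.5), 175, [12, 146, 84]), (np.float64(51.0), 172, [13, 146, 85]), (np.float64(52.5), 170, [12, 145, 85]), (np.float64(54.0), 167, [13, 146, 86]), (np.float64(55.5), 164, [12, 139, 88]), (np.float64(57.0), 162, [13, 80, 97]), (np.float64(58.5), 159, [13, 41, 107]), (np.float64(60.0), 156, [13, 42, 105]), (np.float64(61.5), 153, [14, 51, 91]), (np.float64(63.0), 150, [15, 112, 111]), (np.float64(64.5), 148, [15, 134, 123]), (np.float64(66.0), 145, [15, 134, 125]), (np.float64(67.5), 142, [15, 134, 126]), (np.float64(69.0), 139, [15, 134, 128])]
```

Different cues disagree by a few mm, so I'll back off a little and step down again, recording force against height to find where the pad touches.

>>> carry_out(
  rows=[
    [[0,0,0,0,0.001,-0.006,0],[0,0,0,0,0.002,-0.012,0],[0,0,0,0,0.003,-0.018,0],[0,0,0,0,0.003,-0.022,0],[0,0,0,0,0.003,-0.02,0],[0,0,0,0,0.003,-0.018,0],[0,0,0,0,0.003,-0.018,0],[0,0,0,0,0.003,-0.018,0]],
  ],
)

```text
t: 20.35
tool_pos: [0.4429, 0.0398, 0.0627]
tcp_rot: [-2.046, -2.384, -0.0]
wrist_force: [3.8, 3.9, 1.4]
grip_width: 0.0152
finger_force: 30.0
```

```bash
cat > f.py <<'E'
from h import *
F=[];T=[]
for i in range(4): read_camera("side");s=telemetry.read_state();F.append(s["wrist_force"]);T.append(s["wrist_torque"])
bar();print("meanF",np.mean(F,0).round(2),"sd",np.std(F,0).round(2),"T",np.mean(T,0).round(2))
E
python3 f.py
```

```text
t 20.55 pressx 0.1971 z 0.0228 r 0.1984 ang 1.4556 side 0.0003 F [3.5 3.8 2.6] T [ 0.79 -0.84  0.14] 0.015135127322585156 30.02206116914749
meanF [4.02 3.88 2.65] sd [0.53 0.3  0.61] T [ 0.82 -0.81  0.1 ]
```

>>> carry_out(
  rows=[
    [[0,0,0,0,-0.001,0.002,0],[0,0,0,0,-0.001,0.004,0],[0,0,0,0,-0.001,0.004,0],[0,0,0,0,-0.001,0.004,0]],
  ],
)

```text
t: 20.88
tool_pos: [0.4426, 0.0398, 0.0589]
tcp_rot: [2.046, 2.383, 0.002]
wrist_force: [4.7, 3.9, 3.9]
grip_width: 0.0151
finger_force: 30.0
```

```bash
python3 f.py
```

```text
t 21.08 pressx 0.1974 z 0.0191 r 0.1983 ang 1.4744 side 0.0003 F [4.8 3.5 2.8] T [ 0.84 -1.14  0.09] 0.01521075702570409 30.022667348384857
meanF [4.54 3.98 3.44] sd [0.22 0.32 0.4 ] T [ 0.84 -1.16  0.12]
```

>>> carry_out(
  rows=[
    [[0,0,0,0,-0.001,0.002,0],[0,0,0,0,-0.001,0.004,0],[0,0,0,0,-0.001,0.004,0],[0,0,0,0,-0.001,0.004,0]],
  ],
)

```text
t: 21.42
tool_pos: [0.4424, 0.0397, 0.0552]
tcp_rot: [2.045, 2.383, 0.004]
wrist_force: [6.1, 3.6, 4.5]
grip_width: 0.0154
finger_force: 30.0
```

```bash
python3 f.py
```

```text
t 21.62 pressx 0.1976 z 0.0153 r 0.1982 ang 1.4934 side 0.0003 F [5.9 4.8 4.1] T [ 0.85 -1.44  0.07] 0.015055455046278135 30.001723766326904
meanF [5.78 3.93 3.99] sd [0.25 0.5  0.66] T [ 0.83 -1.44  0.08]
```

>>> carry_out(
  rows=[
    [[0,0,0,0,-0.001,0.002,0],[0,0,0,0,-0.001,0.004,0],[0,0,0,0,-0.001,0.004,0],[0,0,0,0,-0.001,0.004,0]],
  ],
)

```text
t: 21.95
tool_pos: [0.4423, 0.0397, 0.0516]
tcp_rot: [2.044, 2.382, 0.006]
wrist_force: [6.1, 3.4, 6.0]
grip_width: 0.015
finger_force: 30.0
```

```bash
python3 f.py
```

```text
t 22.15 pressx 0.1977 z 0.0117 r 0.1981 ang 1.5115 side 0.0003 F [6.1 4.1 6.4] T [ 0.86 -1.64  0.12] 0.015147876459291372 30.006596446037292
meanF [6.34 3.69 6.47] sd [0.3  0.31 0.25] T [ 0.86 -1.63  0.12]
```

>>> carry_out(
  rows=[
    [[0,0,0,0,0,0.002,0],[0,0,0,0,0,0.004,0],[0,0,0,0,0,0.004,0],[0,0,0,0,0,0.004,0]],
  ],
)

```text
t: 22.48
tool_pos: [0.4422, 0.0396, 0.0476]
tcp_rot: [2.045, 2.382, 0.005]
wrist_force: [5.6, 4.0, 8.8]
grip_width: 0.0154
finger_force: 30.0
```

```bash
python3 f.py
```

```text
t 22.68 pressx 0.1979 z 0.0078 r 0.198 ang 1.5314 side 0.0003 F [5.5 3.  6.8] T [ 0.8  -1.5   0.08] 0.01508431971083115 30.005875825881958
meanF [5.56 3.67 7.62] sd [0.29 0.49 0.52] T [ 0.84 -1.49  0.08]
```

The force jumps at an estimated z of about 13.5 mm, where contact should be at 10.2 mm. True height is therefore about 3 mm lower than estimated, so level is at an estimated z of about 3 mm. That is 4.5 mm further down.

>>> carry_out(
  rows=[
    [[0,0,0,0,0,0.0015,0],[0,0,0,0,0,0.003,0],[0,0,0,0,0,0.0045,0],[0,0,0,0,0,0.0045,0],[0,0,0,0,0,0.0045,0],[0,0,0,0,0,0.0045,0],[0,0,0,0,0,0.0045,0],[0,0,0,0,0,0.0045,0]],
  ],
)

```text
t: 23.35
tool_pos: [0.4421, 0.0396, 0.0434]
tcp_rot: [2.045, 2.382, 0.006]
wrist_force: [4.5, 4.8, 11.1]
grip_width: 0.0153
finger_force: 30.0
```

```bash
python3 f.py; python3 - <<'E'
from sc import *
# arm line in the side view: residual of the +y arm against predictions
sd=read_camera("side")[:,:,::-1].copy();cv2.imwrite("pics/s10.png",sd)
h=cv2.cvtColor(sd,cv2.COLOR_BGR2HSV).astype(int)
hinge=np.array([.6373,.0692,.084])
for f in (.3,.4,.5,.6,.7,.8,.9):
    p=hinge+.058*uy-.2*f*ux;u=proj("side",p);x=int(round(u[0]));v0=int(round(u[1]))
    print(f,u.round(1),[tuple(h[v,x,1:]) for v in range(v0-7,v0+8)])
E
```

```text
t 23.55 pressx 0.198 z 0.0034 r 0.198 ang 1.5534 side 0.0003 F [ 4.7  4.  10.4] T [ 0.78 -1.31  0.08] 0.01522716135933745 30.00636398792267
meanF [ 4.31  3.76 10.69] sd [0.33 0.25 0.39] T [ 0.8 -1.3  0.1]
0.3 [316.9 239.1] [(np.int64(97), np.int64(165)), (np.int64(85), np.int64(223)), (np.int64(80), np.int64(229)), (np.int64(81), np.int64(228)), (np.int64(83), np.int64(222)), (np.int64(82), np.int64(192)), (np.int64(86), np.int64(160)), (np.int64(104), np.int64(108)), (np.int64(106), np.int64(111)), (np.int64(96), np.int64(156)), (np.int64(87), np.int64(213)), (np.int64(84), np.int64(225)), (np.int64(83), np.int64(227)), (np.int64(81), np.int64(228)), (np.int64(82), np.int64(228))]
0.4 [322.8 237.7] [(np.int64(146), np.int64(70)), (np.int64(132), np.int64(77)), (np.int64(104), np.int64(108)), (np.int64(89), np.int64(149)), (np.int64(83), np.int64(169)), (np.int64(84), np.int64(166)), (np.int64(97), np.int64(121)), (np.int64(105), np.int64(100)), (np.int64(109), np.int64(96)), (np.int64(110), np.int64(95)), (np.int64(107), np.int64(98)), (np.int64(105), np.int64(97)), (np.int64(105), 
[... 1838 characters left out ...]
t64(103)), (np.int64(154), np.int64(114)), (np.int64(176), np.int64(123)), (np.int64(165), np.int64(125)), (np.int64(153), np.int64(125)), (np.int64(127), np.int64(124)), (np.int64(108), np.int64(132))]
0.9 [351.9 230.7] [(np.int64(189), np.int64(101)), (np.int64(189), np.int64(131)), (np.int64(183), np.int64(183)), (np.int64(165), np.int64(209)), (np.int64(123), np.int64(195)), (np.int64(89), np.int64(169)), (np.int64(100), np.int64(112)), (np.int64(106), np.int64(103)), (np.int64(129), np.int64(109)), (np.int64(172), np.int64(120)), (np.int64(180), np.int64(122)), (np.int64(178), np.int64(123)), (np.int64(178), np.int64(123)), (np.int64(178), np.int64(123)), (np.int64(182), np.int64(122))]
```

The side-view arm line fits a level lever to about 0.005 rad, and the force agrees at about 9 N plus bar friction. The pose is steady, so I'm handing in.

```bash
python3 -c "
from bench import order
print(order.sign_off())"
```

```text
the job is handed in; nothing more can be done
None
```

I handed the job in with the tin standing in the recess and the robot holding the bar down at about level (roughly 1.57 rad from the side view, 10.7 N at the wrist); no verdict came back, and I inferred the pad's depth from height and force, not by seeing it.

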